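# Square a carton into the measuring stop

## Task

Push the closed cardboard carton along the bench into the corner of the aluminium measuring stop, so that its long side lies flat against the long fence and its end against the short fence, ready for its size to be read off. Only push it with the fingers, never pick it up or tip it, and leave the paint tin and the two bottles where they stand; finish with the hand clear.

Things in the scene. Friction and masses are not known exactly. Their poses are not given: they have to be found in the camera images.
- carton: closed cardboard carton loose on the bench, 140 mm long (its x), 100 mm wide (its y), 70 mm high, 0.4 to 0.9 kg; origin at the centre of its underside, z up. Slides under a push of about 3 to 10 N. Starts clear of both fences on the open side of the stop, its long side turned up to 25 degrees from the long fence, either way
- stop: L-shaped stop of aluminium angle with dark ticks, bolted down. Origin: inner corner at bench level. Long fence 320 mm along its -x, inner face at y = 0; short fence 150 mm along its -y, inner face at x = 0; the carton's place is at negative x and y, fully home with its origin at x -70, y -50 mm in this frame. Fences 6 mm thick, 45 mm high; flange 32 mm wide, 4 mm high on the outer sides only
- tin: round grey paint tin with a wire bail, 100 mm across, 105 mm high, loose, about 0.8 kg, to be left alone; origin at the centre of its underside. It stands on the bench beyond the open end of the short fence
- bottle_a: upright yellow plastic bottle with black cap, 66 mm across, 165 mm high, loose, to be left alone; origin at the centre of its underside. It stands behind the long fence
- bottle_b: another such bottle, 66 mm across, 165 mm high, loose, to be left alone; origin at the centre of its underside. It stands behind the short fence
Things that resemble listed ones, but are neither listed nor needed, are in the scene too. What is shaped like the carton but blue is not meant.

How it is judged:
By the outcome, as a careful person would: the job done as asked, in the order asked, and still so for the second after the job is handed in, with the robot touching nothing.
It also fails if it takes over 48 s, if anything falls off the work surface, if the arm or the gripper's body presses on something with over 40 N, if the wrist force passes 120 N, or if a joint passes its speed limit or range.

## Robot

A 6-joint arm with a two-finger parallel gripper is mounted at the origin on the work surface. World frame = base frame: x ahead of the robot, y to its left, z up, the work surface at z = 0. Lengths are in m, angles in degrees, forces in N, time in s.
With the tool pointing down it reaches from about 0.325 to 0.775 m from the base axis. Payload 5.5 kg.
Tool frame: the origin (TCP) lies at the very end of the fingers, on their centre line; the grasp point (between the pads) lies 19 mm behind it (manip.pinch_z is the distance from the TCP to the grasp point, in m); x points along the fingers, y is the direction in which the jaws open and shut, and the axes are right-handed (so a half turn about x gives the same grasp; the last joint's range is limited). The gripper opens to 85 mm and grips with 20 to 120 N. Pads are 22 mm wide; open, the fingers measure 114 mm over their backs; the gripper's body (76 mm by 85 mm) begins 54 mm behind the grasp point. The pads swing forward as they close: fully open they stand 13 mm farther back than shut.
Start: joints at [-70.457, 5.22, 70.514, -0, 104.267, -3.249], TCP at [0.232, -0.553, 0.198] pointing down, gripper open.
Joint ranges: [-164.24, 164.24], [-49.07, 125.15], [9.68, 141.18], [-86.29, 266.29], [3.28, 154.24], [-151.56, 151.56]. Speed limits (degrees/s): [147.25, 147.25, 172.46, 180, 180, 180].

## Interface

Orientations are given as a 3x3 rotation matrix whose columns are the frame's x, y, z axes.
In Python, from bench import manip, eyes gives the robot as it stands.
- The arm moves only by the tool step_arm, never from a script. Its argument "increments" is a list of rows, each a list of 7 numbers: the turn, a rotation vector about the tool's x, y, z in degrees, then the shift along the tool's x, y, z in mm, then the opening, from 0 (shut) to 1 (fully open). A call has 1 to 12 rows; each row shifts and turns the commanded pose from where the row before left it, along the tool's axes as they then stand; what a row does not reach is not made up. A row lasts 1/8 s, in which the tool goes at most 62.5 mm and 10.7 degrees, less where a joint would pass 70% of its speed; a pose out of reach is approached as far as the arm can. A call with a gripper value outside its range is refused whole. The fingers move at their own pace and stop on an object; "grip_force" is the grip in N (left out, the last holds). Time passes only in rows, so rows that do not move let the fingers close. It gives the time, the measured TCP pose, the force and the opening at its end, in the units of the state.
- manip.state(): the state, without advancing time (a new reading comes with each control period).
- eyes.grab_frame(name): name is "scene" or "side" or "wrist"; returns the picture (384x512x3 uint8, blue, green, red); there is no depth.
- eyes.camera_info(name): a dict with "intrinsics" (3x3 intrinsics, pixels), "extrinsics" (4x4, takes a point from world to camera coordinates); the wrist camera has in their place "T_tool_cam" (4x4, takes a point from camera to tool coordinates, whose origin is the TCP and whose axes are the tool frame's). Camera axes: x right, y up, looking along -z (the intrinsics and any distortion apply to the point x, -y, -z); pixel columns grow to the right and rows downward; lengths in m; the calibration is good to about 2 mm. A picture is of the moment at which its call begins: read the wrist's pose just before it. camera_info takes no time and is no camera call.
- manip.close_job(): hands the job in, once; it reports no verdict.
The state is a dict: "t": time; "joints": joint angles; "dq": joint speeds; "joint_torque": joint torques, N m; "eef_pos": TCP position; "tcp_rot": TCP orientation; "contact_force": force on the tool from outside, world axes, zero at the start; "moment": the same for the moment, N m; "width": opening from 0.0 (shut) to 1.0 (fully open).
Only numpy, scipy, OpenCV 4.12 (cv2) and the standard library are available. Lean on these libraries where they do the work, as an engineer would, in place of code of your own. Each camera call takes 0.05 s, during which the arm holds its last target. There are 200 camera calls.

## Working session

There is one attempt and no reset: what is moved stays moved. The work goes in short steps, Python scripts to look and compute and a tool call to move; the robot and the scene stay as the last step left them, time stands still between calls to the robot, and variables do not carry over. Pictures are saved under pics/ and viewed, about 8 in all and at most 12, crops included, and the job is handed in when it is done.

Besides the shell and the picture viewer there is one more tool, called after "Request:" in YAML: its name, and indented under it one key for each argument. step_arm: Moves the arm, as the interface text tells. Its arguments: {"type":"object","properties":{"increments":{"type":"array","items":{"type":"array","items":{"type":"number"}}},"grip_force":{"type":"number"}},"required":["increments"]}

```bash
mkdir -p pics; ls
python3 - <<'E'
from bench import manip, eyes
import cv2,numpy as np
np.set_printoptions(precision=4,suppress=True)
print(manip.state(), manip.pinch_z)
for n in("scene","side"):
    cv2.imwrite(f"pics/{n}0.png",eyes.grab_frame(n)); print(eyes.camera_info(n))
print(eyes.camera_info("wrist"))
E
```

```text
pics
{'t': 0.0, 'joints': array([-70.457 ,   5.2643,  70.5831,  -0.0001, 104.2655,  -3.2502]), 'dq': array([ 0.0889, -0.0841,  0.0522,  0.018 ,  0.0879,  0.0261]), 'joint_torque': array([  0.0001, -45.8739, -41.8016,   0.0001,   0.0119,   0.    ]), 'eef_pos': array([ 0.2323, -0.5528,  0.1973]), 'tcp_rot': array([[-0.0007,  0.3874, -0.9219],
       [ 0.0019, -0.9219, -0.3874],
       [-1.    , -0.002 , -0.0001]]), 'contact_force': array([-0.165 ,  0.5167, -0.2044]), 'moment': array([ 0.0255, -0.0246,  0.0123]), 'width': 1.0011263430010933} 0.0187
{'intrinsics': array([[382.7785,   0.    , 257.6621],
       [  0.    , 382.7785, 186.0667],
       [  0.    ,   0.    ,   1.    ]]), 'extrinsics': array([[-0.2212,  0.975 ,  0.0181,  0.1801],
       [-0.5268, -0.1351,  0.8392,  0.2509],
       [ 0.8207,  0.1761,  0.5436, -1.3052],
       [ 0.    ,  0.    ,  0.    ,  1.    ]])}
{'intrinsics': array([[372.6298,   0.    , 251.5821],
       [  0.    , 372.6298, 192.9794],
       [  0.    ,   0.    ,   1.    ]]), 'extrinsics': array([[-0.8851, -0.4655, -0.0033,  0.4694],
       [ 0.2925, -0.5616,  0.7739, -0.2069],
       [-0.3621,  0.684 ,  0.6333, -0.7996],
       [ 0.    ,  0.    ,  0.    ,  1.    ]])}
{'intrinsics': array([[277.6115,   0.    , 254.3564],
       [  0.    , 277.6115, 194.061 ],
       [  0.    ,   0.    ,   1.    ]]), 'T_tool_cam': array([[ 0.0005,  0.2888, -0.9574, -0.1765],
       [ 1.    ,  0.0004,  0.0006,  0.0007],
       [ 0.0006, -0.9574, -0.2888, -0.0727],
       [ 0.    ,  0.    ,  0.    ,  1.    ]])}
```

View pics/scene0.png

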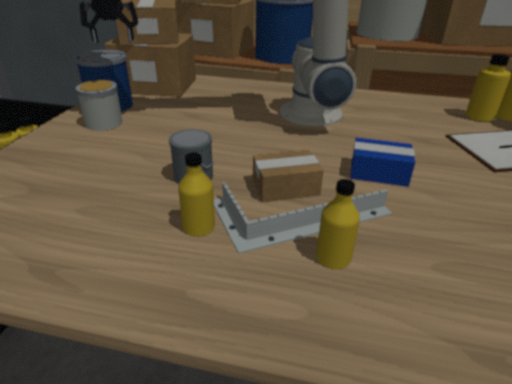

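View pics/side0.png

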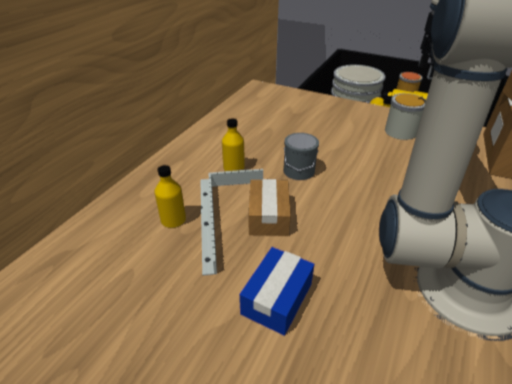

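The scene view shows the carton at about (287,177), with the stop's corner near (240,232). The long fence runs right to about (388,198), the short fence runs up to (225,190), and the tin is at (191,155). The bottles are at (197,200) and (339,228), and the blue decoy is at (382,162). I'll crop in to read the corners.

Run:
```python
import cv2,numpy as np
a=cv2.imread("pics/scene0.png")[140:250,205:400]; b=cv2.imread("pics/side0.png")[160:280,190:300]
a=cv2.resize(a,None,fx=4,fy=4,interpolation=2);b=cv2.resize(b,None,fx=5,fy=5,interpolation=2)
cv2.imwrite("pics/a.png",a);cv2.imwrite("pics/b.png",b)
```

```text
(no output)
```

View pics/a.png

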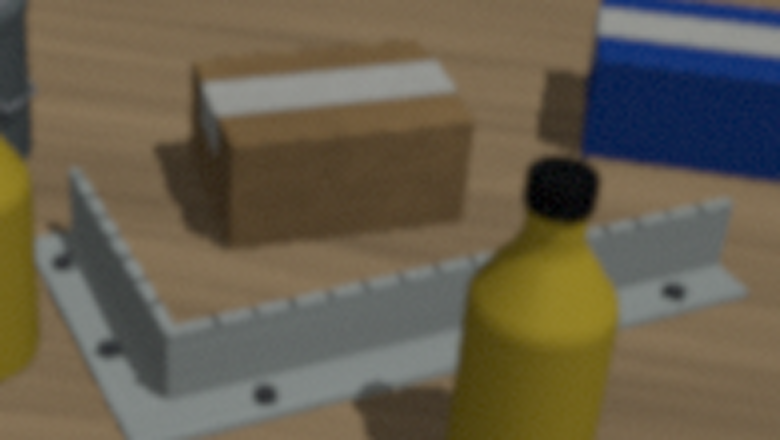

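View pics/b.png

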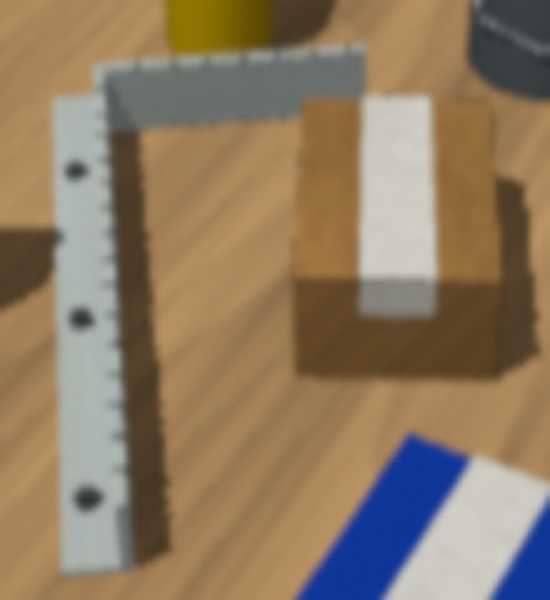

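```bash
cat > h.py <<'E'
import numpy as np, cv2
from bench import manip, eyes
np.set_printoptions(precision=4,suppress=True)
def cast(K,Twc,uv,z):
    """Pixels -> world points on the plane at height z; Twc takes camera points to world."""
    uv=np.atleast_2d(np.asarray(uv,float)); n=len(uv)
    d=np.c_[(uv[:,0]-K[0,2])/K[0,0],-(uv[:,1]-K[1,2])/K[1,1],-np.ones(n)]@Twc[:3,:3].T
    o=Twc[:3,3]; return o+d*((z-o[2])/d[:,2])[:,None]
def fixed(name,uv,z):
    c=eyes.camera_info(name); return cast(c["intrinsics"],np.linalg.inv(c["extrinsics"]),uv,z)
def wristT(s):
    T=np.eye(4); T[:3,:3]=s["tcp_rot"]; T[:3,3]=s["eef_pos"]; return T@eyes.camera_info("wrist")["T_tool_cam"]
E
python3 - <<'E'
from h import *
A=lambda p:np.array(p)/4+[205,140]
B=lambda p:np.array(p)/5+[190,160]
def box(P):
    print(P[:,:2],"centre",P.mean(0)[:2],"sides",np.linalg.norm(np.roll(P,-1,0)-P,axis=1), "ang",[round(float(np.degrees(np.arctan2(*(P[j]-P[i])[1::-1]))),1) for i,j in((0,1),(3,2))])
print("scene carton");box(fixed("scene",A([(193,65),(420,42),(472,122),(228,142)]),.07))
print("side carton");box(fixed("side",B([(302,97),(293,280),(500,282),(490,97)]),.07))
F=fixed("scene",A([(72,168),(166,333),(730,201)]),.045)
print("outer top short end, corner, long end",F[:,:2], np.linalg.norm(np.diff(F,axis=0),axis=1),np.degrees(np.arctan2(*(F[2]-F[1])[1::-1])))
F=fixed("side",B([(366,50),(100,65),(131,510)]),.045)
print("side",F[:,:2], np.linalg.norm(np.diff(F,axis=0),axis=1),np.degrees(np.arctan2(*(F[2]-F[1])[1::-1])))
F=fixed("side",B([(108,132),(300,122)]),0); print("inner bottom corner",F[:,:2])
for n,uv in(("tin",(191,134)),): print(n,fixed("scene",uv,.105))
print("blue",fixed("scene",[(357,140),(414,145),(411,155),(353,150)],.07)[:,:2])
E
```

```text
scene carton
[[ 0.4788 -0.0879]
 [ 0.4162  0.0373]
 [ 0.5036  0.0754]
 [ 0.5578 -0.05  ]] centre [ 0.4891 -0.0063] sides [0.14   0.0954 0.1365 0.0876] ang [116.6, 113.4]
side carton
[[ 0.5576 -0.0457]
 [ 0.4947  0.0823]
 [ 0.4077  0.0385]
 [ 0.4692 -0.0917]] centre [ 0.4823 -0.0041] sides [0.1426 0.0974 0.144  0.0997] ang [116.2, 115.3]
outer top short end, corner, long end [[ 0.5657 -0.1352]
 [ 0.6936 -0.0497]
 [ 0.5095  0.2168]] [0.1538 0.3239] 124.6285278326867
side [[ 0.5615 -0.1308]
 [ 0.6885 -0.0484]
 [ 0.501   0.2192]] [0.1514 0.3267] 125.01184372856396
inner bottom corner [[ 0.6851 -0.0455]
 [ 0.5909 -0.1052]]
tin [[ 0.4722 -0.2408  0.105 ]]
blue [[0.3281 0.1471]
 [0.3201 0.2862]
 [0.3777 0.2731]
 [0.3869 0.1381]]
```

Request:
step_arm:
  increments:
    - [-6,0,0,0,0,0,1]
    - [-6,0,0,0,0,0,1]
    - [0,0,0,0,-30.6,-43.4,1]
    - [0,0,0,0,-30.6,-43.4,1]
    - [0,0,0,0,-30.6,-43.4,1]
    - [0,0,0,0,-30.6,-43.4,1]
    - [0,0,0,0,-30.6,-43.4,1]
    - [0,0,0,0,-30.6,-43.4,1]
    - [0,0,0,0,-30.6,-43.4,1]
    - [0,0,0,0,-30.6,-43.4,1]
    - [0,0,0,0,-30.6,-43.4,1]
    - [0,0,0,0,-30.6,-43.4,1]

```text
t: 1.6
eef_pos: [0.4144, -0.0525, 0.1982]
tcp_rot: [[-0.0, 0.571, -0.821], [-0.0, -0.821, -0.571], [-1.0, 0.0, 0.0]]
contact_force: [0.9, -0.9, 0.4]
width: 0.997
```

Run:
```python
from h import *
s=manip.state(); cv2.imwrite("pics/w1.png",eyes.grab_frame("wrist"))
```

```text
(no output)
```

View pics/w1.png

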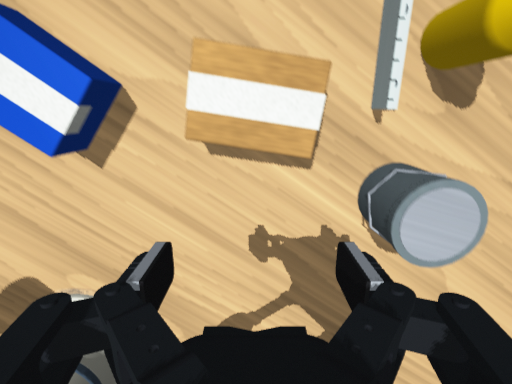

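The wrist view shows the carton's top corners at (193,38), (330,60), (313,157) and (186,140). The tin is on the right at (430,215), the end of the short fence is at about (385,108), and the blue box is at upper left.

```bash
cat >> h.py <<'E'
C=np.array([.683,-.047]); th=np.radians(-55.2); E=np.array([[np.cos(th),np.sin(th)],[-np.sin(th),np.cos(th)]])
def stop(P): return (np.atleast_2d(P)[:,:2]-C)@E.T*1000   # world m -> stop frame mm
E
python3 - <<'E'
from h import *
K=eyes.camera_info("wrist")["intrinsics"]; s=manip.state(); T=wristT(s)
P=stop(cast(K,T,[(193,38),(330,60),(313,157),(186,140)],.07)); print(P,P.mean(0))
print("tin",stop(cast(K,T,(438,222),.105)), "short end outer/inner top",stop(cast(K,T,[(396,110),(373,108)],[.045])))
print("blue",stop(cast(K,T,[(120,87),(55,155)],.07)),"tcp",stop(s["eef_pos"]))
E
```

```text
[[-213.7157  -78.7586]
 [ -77.7041  -97.858 ]
 [ -88.3303 -195.2992]
 [-227.0484 -177.6006]] [-151.6996 -137.3791]
tin [[  38.9984 -257.0302]] short end outer/inner top [[   7.4875 -145.1923]
 [ -18.8433 -143.157 ]]
blue [[-291.524  -124.1551]
 [-372.6734 -194.7043]] tcp [[-152.6189 -219.4487]]
```

Request:
step_arm:
  increments:
    - [0,0,0,46,0,0,1]
    - [0,0,0,46,0,0,1]
    - [0,0,0,46,0,0,1]
    - [0,0,0,30,0,0,1]
    - [0,0,0,13,0,0,1]
    - [0,0,0,0,0,-8,1]
    - [0,0,0,0,0,-8,1]
    - [0,0,0,0,0,-8,1]
    - [0,0,0,0,0,-8,1]

```text
t: 2.78
eef_pos: [0.4415, -0.0363, 0.0186]
tcp_rot: [[0.001, 0.57, -0.821], [-0.001, -0.821, -0.57], [-1.0, 0.002, -0.0]]
contact_force: [-2.5, -5.2, 1.8]
width: 1.002
```

Request:
step_arm:
  increments:
    - [0,0,0,0,0,-6,1]
    - [0,0,0,0,0,-6,1]
    - [0,0,0,0,0,-6,1]
    - [0,0,0,0,0,-6,1]
    - [0,0,0,0,0,-6,1]
    - [0,0,0,0,0,-6,1]
    - [0,0,0,0,0,-6,1]
    - [0,0,0,0,0,-6,1]
    - [0,0,0,0,0,-6,1]
    - [0,0,0,0,0,-6,1]

```text
t: 4.03
eef_pos: [0.4896, -0.0017, 0.018]
tcp_rot: [[-0.001, 0.571, -0.821], [-0.001, -0.821, -0.571], [-1.0, -0.0, 0.001]]
contact_force: [-6.4, -3.9, 5.7]
width: 0.998
```

Run:
```python
from h import *
s=manip.state(); print(stop(s["eef_pos"]),s["eef_pos"],s["contact_force"][:2]@E.T if 0 else E@s["contact_force"][:2])
a=eyes.grab_frame("scene")[120:250,160:400]; b=eyes.grab_frame("wrist")
a=cv2.resize(a,None,fx=2.13,fy=2.13,interpolation=2)[:,:512]
cv2.imwrite("pics/m2.png",np.vstack([a,b[:310]]))
```

```text
[[-147.6097 -132.9633]] [ 0.4896 -0.0017  0.018 ] [-0.4585 -7.4986]Traceback (most recent call last):
  File "<stdin>", line 5, in <module>
    return _nx.concatenate(arrs, 0, dtype=dtype, casting=casting)
           ~~~~~~~~~~~~~~~^^^^^^^^^^^^^^^^^^^^^^^^^^^^^^^^^^^^^^^
ValueError: all the input array dimensions except for the concatenation axis must match exactly, but along dimension 1, the array at index 0 has size 511 and the array at index 1 has size 512
```

Request:
step_arm:
  increments:
    - [0,0,0,0,0,-4,1]
    - [0,0,0,0,0,-4,1]
    - [0,0,0,0,0,-4,1]
    - [0,0,0,0,0,-4,1]
    - [0,0,0,0,0,-3,1]
    - [0,0,0,0,0,0,1]

```text
t: 4.88
eef_pos: [0.5052, 0.0092, 0.0177]
tcp_rot: [[-0.001, 0.571, -0.821], [-0.0, -0.821, -0.571], [-1.0, -0.0, 0.001]]
contact_force: [-3.8, -3.4, 3.8]
width: 1.002
```

Run:
```python
from h import *
s=manip.state(); print(stop(s["eef_pos"]),E@s["contact_force"][:2])
a=eyes.grab_frame("scene")[120:250,160:400]; b=eyes.grab_frame("wrist")
cv2.imwrite("pics/m2.png",np.vstack([cv2.resize(a,(512,277),interpolation=2),b[:310]]))
```

```text
[[-147.6215 -113.8973]] [ 0.6189 -5.0245]
```

View pics/m2.png

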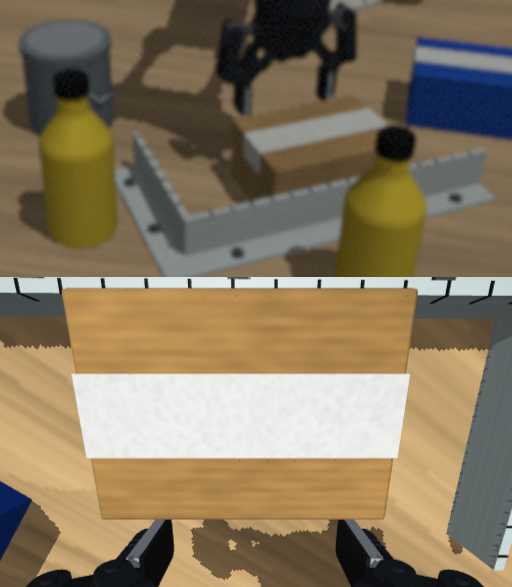

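The carton is now square to the long fence and nearly touching it. Its left edge is about 62 px and its right edge about 415 px in the wrist half of the picture. I'll keep pushing until it seats.

Request:
step_arm:
  increments:
    - [0,0,0,0,0,-2,1]
    - [0,0,0,0,0,-2,1]
    - [0,0,0,0,0,0,1]

```text
t: 5.35
eef_pos: [0.5084, 0.0114, 0.0177]
tcp_rot: [[-0.001, 0.571, -0.821], [-0.0, -0.821, -0.571], [-1.0, -0.0, 0.001]]
contact_force: [-4.5, -3.3, 4.4]
width: 1.0
```

Request:
step_arm:
  increments:
    - [0,0,0,0,0,-1.5,1]
    - [0,0,0,0,0,0,1]

```text
t: 5.6
eef_pos: [0.5086, 0.0116, 0.0177]
tcp_rot: [[-0.003, 0.57, -0.821], [-0.001, -0.821, -0.57], [-1.0, -0.001, 0.003]]
contact_force: [-9.4, -5.5, 6.2]
width: 1.0
```

Request:
step_arm:
  increments:
    - [0,0,0,0,0,-1.5,1]
    - [0,0,0,0,0,0,1]

```text
t: 5.85
eef_pos: [0.5086, 0.0118, 0.0176]
tcp_rot: [[-0.006, 0.57, -0.822], [-0.002, -0.822, -0.57], [-1.0, -0.002, 0.006]]
contact_force: [-15.0, -7.7, 10.0]
width: 1.003
```

Run:
```python
from h import *
s=manip.state(); print(stop(s["eef_pos"]),E@s["contact_force"][:2],s["joints"],s["contact_force"])
```

```text
[[-147.8442 -109.6697]] [ -2.2396 -16.6661] [ -2.3892  -6.2051 100.2963  -0.1534  86.255   52.8752] [-14.9635  -7.6725   9.9817]
```

Request:
step_arm:
  increments:
    - [0,0,0,0,0,20,1]
    - [0,0,0,0,0,20,1]
    - [0,0,0,-45,0,0,1]
    - [0,0,0,-45,0,0,1]
    - [0,0,0,-45,0,0,1]
    - [0,0,0,-45,0,0,1]
    - [0,0,0,0,-38,-34,1]
    - [0,0,0,0,-37,-33,1]
    - [0,0,0,0,-37,-33,0.6]

```text
t: 6.98
eef_pos: [0.4969, 0.1417, 0.1975]
tcp_rot: [[0.001, 0.571, -0.821], [0.002, -0.821, -0.571], [-1.0, -0.001, -0.002]]
contact_force: [-0.1, -1.3, -0.5]
width: 0.813
```

Request:
step_arm:
  increments:
    - [-10,0,0,0,0,0,0.5]
    - [-10,0,0,0,0,0,0.5]
    - [-10,0,0,0,0,0,0.5]
    - [-10,0,0,0,0,0,0.5]
    - [-10,0,0,0,0,0,0.5]
    - [-10,0,0,0,0,0,0.5]
    - [-10,0,0,0,0,0,0.5]
    - [-10,0,0,0,0,0,0.5]
    - [-10,0,0,0,0,0,0.5]
    - [0,0,0,0,0,0,0.5]

```text
t: 8.22
eef_pos: [0.4967, 0.1401, 0.1973]
tcp_rot: [[0.0, 0.822, 0.57], [0.001, 0.57, -0.822], [-1.0, 0.001, -0.001]]
contact_force: [0.1, -0.2, 0.5]
width: 0.5
```

Run:
```python
from h import *
s=manip.state(); print(stop(s["eef_pos"]),s["tcp_rot"],s["joints"],s["eef_pos"],s["width"])
cv2.imwrite("pics/w3.png",eyes.grab_frame("wrist"))
```

```text
[[-259.9694  -46.2036]] [[ 0.0002  0.8216  0.57  ]
 [ 0.0013  0.57   -0.8216]
 [-1.      0.0009 -0.0009]] [ 11.9239  -7.7691  83.4356   0.0727 104.3048 -22.8116] [0.4967 0.1401 0.1973] 0.500437287193105
```

View pics/w3.png

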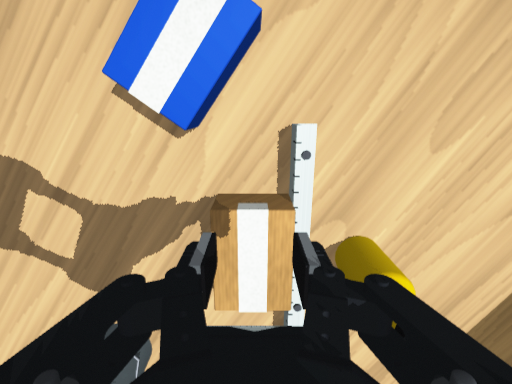

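The wrist view from the open end shows the carton flat along the long fence. Its near top edge runs from about (214,208) to (293,208), and the fingers are on either side of its middle.

Run:
```python
from h import *
K=eyes.camera_info("wrist")["intrinsics"]; s=manip.state(); T=wristT(s)
print(stop(cast(K,T,[(214,208),(294,208),(214,308),(294,308)],.07)))
print(stop(cast(K,T,[(218,195),(292,194)],0.0)),stop(cast(K,T,[(293,126),(293,200)],.045)))
print(stop(fixed("scene",(337,262),0)))
```

```text
[[-224.9443  -94.2225]
 [-224.6178   -1.4347]
 [ -86.9645 -100.4658]
 [ -86.6077    3.7148]]
[[-219.5239  -98.604 ]
 [-220.625     5.4649]] [[-315.8537   -2.576 ]
 [-226.2951    0.6733]]
[[-126.859   119.1587]]
```

Request:
step_arm:
  increments:
    - [0,0,0,46,-4,0,0.5]
    - [0,0,0,46,0,0,0.5]
    - [0,0,0,46,0,0,0.5]
    - [0,0,0,28,0,0,0.5]
    - [0,0,0,13,0,8,0.5]
    - [0,0,0,0,0,8,0.5]
    - [0,0,0,0,0,8,0.5]
    - [0,0,0,0,0,6,0.5]
    - [0,0,0,0,0,6,0.5]
    - [0,0,0,0,0,6,0.5]
    - [0,0,0,0,0,6,0.5]
    - [0,0,0,0,0,6,0.5]

```text
t: 9.78
eef_pos: [0.5242, 0.0939, 0.0202]
tcp_rot: [[0.0, 0.821, 0.571], [0.003, 0.571, -0.821], [-1.0, 0.002, -0.002]]
contact_force: [-5.0, 5.6, 3.4]
width: 0.501
```

Request:
step_arm:
  increments:
    - [0,0,0,0,0,6,0.5]
    - [0,0,0,0,0,6,0.5]
    - [0,0,0,0,0,6,0.5]
    - [0,0,0,0,0,6,0.5]
    - [0,0,0,0,0,6,0.5]
    - [0,0,0,0,0,6,0.5]
    - [0,0,0,0,0,5,0.5]
    - [0,0,0,0,0,0,0.5]

```text
t: 10.78
eef_pos: [0.5478, 0.0595, 0.0202]
tcp_rot: [[0.001, 0.822, 0.57], [0.002, 0.57, -0.822], [-1.0, 0.002, -0.001]]
contact_force: [-3.6, 2.7, 3.3]
width: 0.5
```

Run:
```python
from h import *
s=manip.state(); print(stop(s["eef_pos"]),E@s["contact_force"][:2],s["eef_pos"][2])
```

```text
[[-164.604   -50.1855]] [-4.275  -1.4412] 0.020233899577596047
```

Contact with the short fence is expected at about x −151 mm, so I'll ease in.

Request:
step_arm:
  increments:
    - [0,0,0,0,0,4,0.5]
    - [0,0,0,0,0,4,0.5]
    - [0,0,0,0,0,2,0.5]
    - [0,0,0,0,0,2,0.5]
    - [0,0,0,0,0,0,0.5]

```text
t: 11.4
eef_pos: [0.5543, 0.0501, 0.0202]
tcp_rot: [[0.0, 0.821, 0.57], [0.002, 0.57, -0.821], [-1.0, 0.001, -0.002]]
contact_force: [-4.7, 4.8, 3.5]
width: 0.495
```

Request:
step_arm:
  increments:
    - [0,0,0,0,0,2,0.5]
    - [0,0,0,0,0,0,0.5]

```text
t: 11.65
eef_pos: [0.5554, 0.0485, 0.0202]
tcp_rot: [[-0.0, 0.821, 0.57], [0.002, 0.57, -0.821], [-1.0, 0.001, -0.002]]
contact_force: [-5.8, 4.4, 3.5]
width: 0.5
```

Request:
step_arm:
  increments:
    - [0,0,0,0,0,1.5,0.5]
    - [0,0,0,0,0,0,0.5]

```text
t: 11.9
eef_pos: [0.5562, 0.0474, 0.0202]
tcp_rot: [[-0.0, 0.821, 0.571], [0.002, 0.571, -0.821], [-1.0, 0.001, -0.002]]
contact_force: [-5.3, 4.7, 3.5]
width: 0.497
```

Run:
```python
from h import *
s=manip.state(); print(stop(s["eef_pos"]),E@s["contact_force"][:2],s["eef_pos"][2])
```

```text
[[-149.8621  -50.2328]] [-6.9364 -1.6754] 0.020227445568291334
```

Request:
step_arm:
  increments:
    - [0,0,0,0,0,1.5,0.5]
    - [0,0,0,0,0,0,0.5]

```text
t: 12.15
eef_pos: [0.5566, 0.0469, 0.0202]
tcp_rot: [[-0.001, 0.821, 0.571], [0.004, 0.571, -0.821], [-1.0, 0.001, -0.004]]
contact_force: [-6.8, 6.7, 5.7]
width: 0.497
```

Request:
step_arm:
  increments:
    - [0,0,0,0,0,1.5,0.5]
    - [0,0,0,0,0,0,0.5]

```text
t: 12.4
eef_pos: [0.5566, 0.047, 0.0202]
tcp_rot: [[-0.003, 0.821, 0.571], [0.006, 0.571, -0.821], [-1.0, 0.001, -0.007]]
contact_force: [-10.2, 12.0, 7.7]
width: 0.501
```

Request:
step_arm:
  increments:
    - [0,0,0,0,0,1.5,0.5]
    - [0,0,0,0,0,0,0.5]

```text
t: 12.65
eef_pos: [0.5567, 0.0471, 0.0202]
tcp_rot: [[-0.005, 0.82, 0.572], [0.008, 0.572, -0.82], [-1.0, 0.001, -0.009]]
contact_force: [-13.2, 15.0, 9.6]
width: 0.5
```

Request:
step_arm:
  increments:
    - [0,0,0,0,0,-10,0.5]
    - [0,0,0,0,0,-15,0.5]
    - [0,0,0,-45,0,0,0.5]
    - [0,0,0,-45,0,0,0.5]
    - [0,0,0,-45,0,0,0.5]
    - [0,0,0,-45,0,0,0.5]

```text
t: 13.4
eef_pos: [0.5444, 0.0632, 0.2005]
tcp_rot: [[0.001, 0.821, 0.57], [-0.0, 0.57, -0.821], [-1.0, 0.001, 0.001]]
contact_force: [0.9, -0.4, -0.6]
width: 0.505
```

Request:
step_arm:
  increments:
    - [10,0,0,0,0,0,1]
    - [10,0,0,0,0,0,1]
    - [10,0,0,0,0,0,1]
    - [10,0,0,0,0,0,1]
    - [10,0,0,0,0,0,1]
    - [10,0,0,0,0,0,1]
    - [10,0,0,0,0,0,1]
    - [10,0,0,0,0,0,1]
    - [10,0,0,0,0,0,1]
    - [0,0,0,0,33,34,1]
    - [0,0,0,0,33,33,1]
    - [0,0,0,0,33,33,1]

```text
t: 14.9
eef_pos: [0.5186, -0.0764, 0.1989]
tcp_rot: [[0.001, 0.571, -0.821], [-0.001, -0.821, -0.571], [-1.0, 0.001, -0.001]]
contact_force: [0.4, 0.2, 0.1]
width: 1.003
```

Run:
```python
from h import *
s=manip.state(); print(stop(s["eef_pos"]),s["eef_pos"],s["tcp_rot"],s["joints"])
cv2.imwrite("pics/w4.png",eyes.grab_frame("wrist"))
```

```text
[[ -69.6979 -151.782 ]] [ 0.5186 -0.0764  0.1989] [[ 0.0011  0.5707 -0.8211]
 [-0.0006 -0.8211 -0.5707]
 [-1.      0.0011 -0.0005]] [-12.0838  -6.5352  82.1359  -0.0217 104.3314  43.1092]
```

View pics/w4.png

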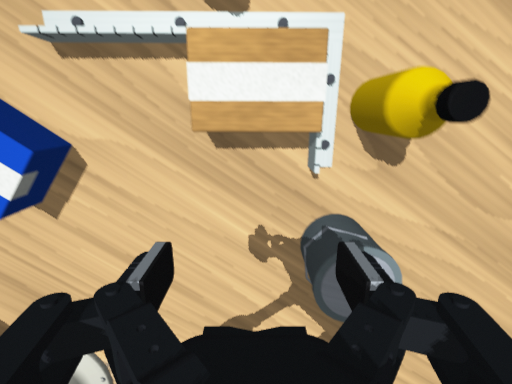

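The carton is now in the corner. The tin at about (350,270) lies behind the right finger, with more than 45 mm of real clearance. I'll do one last gentle squaring push on the long side.

Request:
step_arm:
  increments:
    - [0,0,0,46,-6,-10,1]
    - [0,0,0,46,0,0,1]
    - [0,0,0,46,0,0,1]
    - [0,0,0,30,0,0,1]
    - [0,0,0,13,0,0,1]
    - [0,0,0,0,0,-8,1]
    - [0,0,0,0,0,-8,1]
    - [0,0,0,0,0,-6,1]
    - [0,0,0,0,0,-4,1]
    - [0,0,0,0,0,-3,1]
    - [0,0,0,0,0,0,1]

```text
t: 16.32
eef_pos: [0.5477, -0.048, 0.0175]
tcp_rot: [[0.0, 0.571, -0.821], [-0.0, -0.821, -0.571], [-1.0, 0.0, 0.0]]
contact_force: [0.2, -0.6, 0.4]
width: 0.998
```

Request:
step_arm:
  increments:
    - [0,0,0,0,0,-2,1]
    - [0,0,0,0,0,0,1]

```text
t: 16.58
eef_pos: [0.549, -0.0471, 0.0174]
tcp_rot: [[-0.001, 0.57, -0.821], [-0.0, -0.821, -0.57], [-1.0, -0.0, 0.001]]
contact_force: [-1.3, -0.7, 0.9]
width: 1.002
```

Request:
step_arm:
  increments:
    - [0,0,0,0,0,-1.5,1]
    - [0,0,0,0,0,0,1]

```text
t: 16.82
eef_pos: [0.5491, -0.047, 0.0173]
tcp_rot: [[-0.003, 0.57, -0.822], [-0.001, -0.822, -0.57], [-1.0, -0.001, 0.003]]
contact_force: [-6.6, -2.8, 2.3]
width: 1.004
```

Run:
```python
from h import *
s=manip.state(); print(stop(s["eef_pos"]),E@s["contact_force"][:2],s["eef_pos"][2])
```

```text
[[ -76.4107 -109.9851]] [-1.4523 -7.0075] 0.017340840061513756
```

Request:
step_arm:
  increments:
    - [0,0,0,0,0,-2,1]
    - [0,0,0,0,0,0,1]
    - [0,0,0,0,0,-1,1]
    - [0,0,0,0,0,0,1]

```text
t: 17.32
eef_pos: [0.549, -0.047, 0.0173]
tcp_rot: [[-0.009, 0.569, -0.822], [-0.004, -0.822, -0.569], [-1.0, -0.002, 0.01]]
contact_force: [-16.4, -7.7, 8.2]
width: 1.002
```

Request:
step_arm:
  increments:
    - [0,0,0,0,0,10,1]
    - [0,0,0,0,0,20,1]
    - [0,0,0,0,0,10,1]
    - [0,0,0,-45,0,0,1]
    - [0,0,0,-45,0,0,1]
    - [0,0,0,-45,0,0,1]
    - [0,0,0,-45,0,0,1]
    - [0,0,0,0,-20,20,1]
    - [0,0,0,0,0,0,1]

```text
t: 18.45
eef_pos: [0.4921, -0.0619, 0.1987]
tcp_rot: [[0.003, 0.571, -0.821], [-0.0, -0.821, -0.571], [-1.0, 0.002, -0.002]]
contact_force: [0.6, -0.7, -0.6]
width: 1.002
```

Run:
```python
from h import *
s=manip.state(); print(stop(s["eef_pos"]),s["t"],s["contact_force"])
w=eyes.grab_frame("wrist"); a=eyes.grab_frame("scene")[120:280,150:420]; b=eyes.grab_frame("side")[110:290,140:330]
cv2.imwrite("pics/f.png",np.hstack([np.vstack([cv2.resize(a,(440,260),interpolation=2),cv2.resize(w[0:190,20:360],(440,246))]),cv2.resize(b,(360,506)[:2] and (355,336)) if 0 else cv2.copyMakeBorder(cv2.resize(b,(355,336),interpolation=2),0,170,0,0,0)]))
```

```text
[[ -96.7254 -165.2779]] 18.45 [ 0.5911 -0.7415 -0.5753]
```

View pics/f.png

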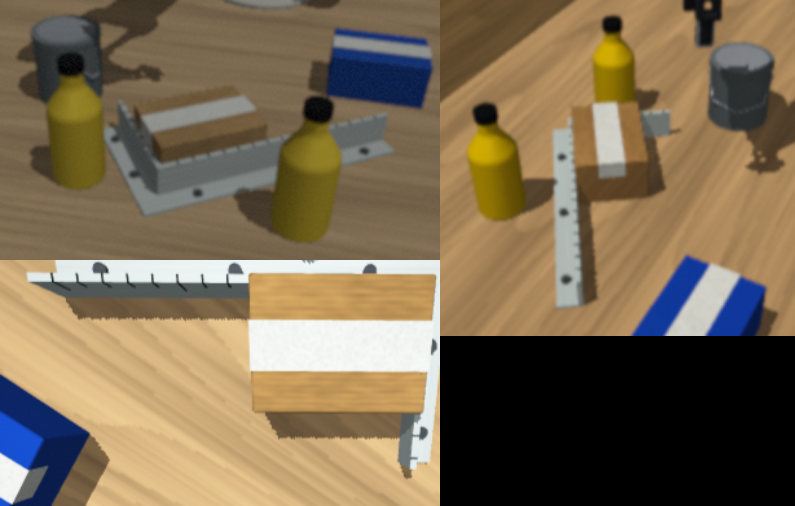

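The final view shows the carton flush in the corner on both sides, with the tin and bottles where they started and the hand raised clear. I'll hand it in.

```bash
python3 -c "
from bench import manip; print(manip.close_job())"
```

```text
the job is handed in; nothing more can be done
None
```

The carton is in the corner of the stop, its long side against the long fence and its end against the short fence. The job was handed in at about 18.6 s of the 48 s allowed.

- **Pushes:** I pushed the carton's long side square onto the long fence with both fingers open. I then slid its end along to the short fence, and finished with a light squaring push on the long side. It was never lifted or tipped.
- **Seating:** Each push ended in a hard stop, with the hand no longer advancing while the total force rose to about 18–22 N. With a pad half-width of about 11 mm, the hand stopped within about 2 mm of where a fully home carton would put it. The stop frame itself is only known to about 2 mm. The last push met resistance straight away, so the carton had not come off the long fence.
- **Final view:** The pictures show the carton flush and parallel to both fences. The tin and bottles look to be where they were, and the hand is about 0.2 m up, touching nothing.
- **Limits:** I judged the final views by eye and took no fresh measurement of the carton's end position after the last push. My two estimates of the tin's position differed by about 27 mm along the short fence. The nearer one still left more than 45 mm of clearance.

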